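Tip the drained prep tubs back onto their bases

TASK

Two washed steel prep tubs were left lying on their sides on the chopping board to drain. Tip each one over onto its base, so that both stand flat on the board with their mouths up, ready to fill: push on the upper rim with the fingertips so that the tub rolls over its lower base edge where it is, without picking it up or shoving it across the board. Leave the peppers, the corer, the bottle and the third tub as they are, standing ones standing.

Things in the scene. Friction and masses are not known exactly. Their poses are not given: they have to be found in the camera images.
- board: White plastic chopping board, 440 (x) x 760 (y) x 15 mm, fixed to the table, its top 15 mm above the table. Origin: centre of its underside. It is moved and turned a little between starts.
- tub_large: LARGER of two open steel tubs lying on the board, 0.22-0.45 kg, walls and base 4 mm, dark rim round the mouth. As it lies: 65 mm along its x, 120 along y, 110 high (z up). Mouth faces its own -x, closed base its +x. Origin: centre of the wall it lies on. Pushed along +x at the top rim (under 5 N) it turns over its lower base edge, past 23 deg falls onto its base; x points down.
- tub_large_push (a point): Middle of the upper rim edge of tub_large as it lies (mouth side, top outer edge, 110 mm above the board): the place to push, towards the tub's +x. Moves with the tub.
- tub_large_turn (a point): Middle of the tub's lower edge on the base side, resting on the board: the edge it turns about. Moves with the tub.
- tub_large_base (a point): Centre of the outer face of that tub's closed base. On the board's top once the tub stands.
- tub_small: SMALLER of two open steel tubs lying on the board, 0.17-0.35 kg, walls and base 4 mm, dark rim round the mouth. As it lies: 60 mm along its x, 95 along y, 100 high (z up). Mouth faces its own -x, closed base its +x. Origin: centre of the wall it lies on. Pushed along +x at the top rim (under 5 N) it turns over its lower base edge, past 23 deg falls onto its base; x points down.
- tub_small_push (a point): Middle of the upper rim edge of tub_small as it lies (mouth side, top outer edge, 100 mm above the board): the place to push, towards the tub's +x. Moves with the tub.
- tub_small_turn (a point): Middle of the tub's lower edge on the base side, resting on the board: the edge it turns about. Moves with the tub.
- tub_small_base (a point): Centre of the outer face of that tub's closed base. On the board's top once the tub stands.
- pepper_a: Cored green pepper stood on its cut end beside the larger tub, 40 mm across, 75 mm tall, 35 g, loose, easily knocked over; leave alone. Origin: centre of its underside, z up.
- pepper_b: The same beside the smaller tub, 68 mm tall; leave alone.
- pepper_c: The same between the two tubs, in the middle of the board, 80 mm tall; leave alone.
- pepper_d: Cut pepper lying on the board, 85 mm long, 36 mm thick, beyond pepper_c; loose, leave alone. Origin: centre of its underside.
- pepper_e: Cut pepper lying on the table left of the board, 95 mm long, 36 mm thick; loose, leave alone.
- tub_spare: A third steel tub, 130 x 100 x 60 mm, already standing mouth up on the table right of the board; leave alone. Origin: centre of its underside.
- oil: Amber oil bottle, 60 mm across, 170 mm tall, on the table right of the board; leave alone.
- corer: Pepper corer, 160 mm long, 14 mm high, lying on the near part of the board between the tubs; loose, leave alone.
There are look-alikes about, which are no part of the job. Leave any green look-alike of the tub_large alone.

How it is judged:
By the outcome, as a careful person would: the job done as asked, in the order asked, and still so for the second after the job is handed in, with the robot touching nothing.
It also fails if it takes over 45 s, if anything falls off the work surface, if the arm or the gripper's body presses on something with over 40 N, if the wrist force passes 120 N, or if a joint passes its speed limit or range.

ROBOT

A 6-joint arm with a two-finger parallel gripper is mounted at the origin on the work surface. World frame = base frame: x ahead of the robot, y to its left, z up, the work surface at z = 0. Lengths are in m, angles in rad, forces in N, time in s.
With the tool pointing down it reaches from about 0.35 to 0.975 m from the base axis. Payload 4.9 kg.
Tool frame: the origin (TCP) lies at the very end of the fingers, on their centre line; the grasp point (between the pads) lies 19 mm behind it; z points along the fingers, y is the line along which they close (so a half turn about z gives the same grasp; the last joint's range is limited). The gripper opens to 85 mm and grips with 20 to 120 N. Pads are 22 mm wide; open, the fingers measure 114 mm over their backs; the gripper's body (76 mm by 85 mm) begins 54 mm behind the grasp point. The pads swing forward as they close: fully open they stand 13 mm farther back than shut.
Start: joints at [-1.298, 0.053, 1.613, -0, 1.476, -0.119], TCP at [0.239, -0.578, 0.231] pointing down, gripper open.
Joint ranges: [-3.01, 3.01], [-1.01, 2.22], [0.06, 2.58], [-1.02, 4.17], [0.09, 2.62], [-3.14, 3.14]. Speed limits (rad/s): [2.57, 2.57, 3.14, 3.14, 3.14, 3.14].

INTERFACE

Orientations are given as a unit quaternion [w, x, y, z].
In Python, from plant import monitor, vision, manip gives the robot as it stands. The module is installed in compiled form; this text tells all that it offers.
- The arm moves only by the tool arm_command, never from a script. Its argument "rows" is a list of rows, each a list of 3 entries, a list of its own where there are three numbers: the finger opening in mm, from 0 to 85.4, then the shift along the world's x, y, z in units of 30 cm (1.0 is 30 cm), then the turn, a rotation vector about the world's x, y, z in units of pi/2 rad (1.0 is pi/2 rad). In form: [[claw, [x, y, z], [wx, wy, wz]], ...]. A call has 1 to 12 rows; each row is the pose to reach, as a shift and turn from the pose commanded when the call began; what a row does not reach only later rows make up. A row lasts 1/12 s, in which the tool goes at most 41.7 mm and 7.16 degrees, less where a joint would pass 70% of its speed; a pose out of reach is approached as far as the arm can. A call with a number of a shift or a turn outside -1 to 1 is refused whole. A call with a gripper value outside its range is refused whole. The fingers move at their own pace and stop on an object; the grip force is fixed at half the most. Time passes only in rows, so rows that repeat a pose let the fingers close. It gives the time, the measured TCP pose, the force, the opening and the grip force at its end, in the units of the state.
- monitor.state(): the state, without advancing time (a new reading comes with each control period).
- vision.grab_frame(name): name is "scene" or "side" or "wrist"; returns a dict with "color" (400x640x3 uint8, red, green, blue), "z_map" (400x640 float32, m along the optical axis (not along the pixel's ray), 0 where there is no reading), "mtx" (3x3 intrinsics, pixels), "R" (3x3) and "t" (3): a world point X has camera coordinates R X + t. Camera axes: x right, y down, z forward; pixel columns grow to the right and rows downward; lengths in m; the calibration is good to about 2 mm. A picture is of the moment at which its call begins.
- manip.job_done(): hands the job in; it is judged then, once.
The state is a dict: "time": time; "joint_pos": joint angles; "joint_vel": joint speeds; "joint_efforts": joint torques, N m; "tool_pos": TCP position; "tool_rot": TCP orientation; "contact_force": force on the tool from outside, world axes, zero at the start; "ft_torque": the same for the moment, N m; "gripper_width": opening from 0.0 (shut) to 1.0 (fully open); "grasp_force": force on a finger pad.
Only numpy, scipy, OpenCV 4.12 (cv2) and the standard library are available. Lean on these libraries where they do the work, as an engineer would, in place of code of your own. Each camera call takes 0.05 s, during which the arm holds its last target. There are 200 camera calls.

## Working session

There is one attempt and no reset: what is moved stays moved. The work goes in short steps, Python scripts to look and compute and a tool call to move; the robot and the scene stay as the last step left them, time stands still between calls to the robot, and variables do not carry over. Pictures are saved under pics/ and viewed, at most 10 in all, crops included, and the job is handed in when it is done.

Besides the shell and the picture viewer there is one more tool, called after "Emit:" in YAML: its name, and indented under it one key for each argument. arm_command: Moves the arm, as the interface text tells. Shifts and turns lie within -1 to 1; 1 stands for 30 cm of shift or pi/2 rad of turn. Its arguments: {"type":"object","properties":{"rows":{"type":"array"}},"required":["rows"]}

```bash
mkdir -p pics; cat > h.py <<'E'
import numpy as np, cv2
from plant import monitor, vision, manip
def cloud(f):
    z=f["z_map"];v,u=np.mgrid[:400,:640];K=f["mtx"]
    c=np.stack([(u-K[0,2])/K[0,0]*z,(v-K[1,2])/K[1,1]*z,z],-1)
    return np.where((z>0)[...,None],(c-f["t"])@f["R"],np.nan)
def save(f,n): cv2.imwrite("pics/"+n+".png",f["color"][...,::-1])
E
python3 - <<'E'
from h import *
for n in("scene","side"):
    f=vision.grab_frame(n);save(f,n+"0");np.savez(n+"0.npz",**f)
    print(n,-f["R"].T@f["t"],f["R"][2])
print(monitor.state())
E
```

```text
scene [1.53834653 0.0047262  0.97441232] [-0.77774462 -0.00303924 -0.62857305]
side [0.01354953 1.16581645 0.80430733] [ 0.29266684 -0.82746953 -0.47920799]
{'time': 0.1, 'joint_pos': array([-1.29801991e+00,  5.33193781e-02,  1.61417071e+00,  2.73775609e-06,
        1.47600269e+00, -1.18982696e-01]), 'joint_vel': array([ 0.00016521, -0.00139395, -0.00141165, -0.00021092,  0.00104163,
        0.00034707]), 'joint_efforts': array([ 5.32944023e-05, -3.94902813e+01, -3.71363819e+01,  2.51503036e-05,
        3.87409120e-03, -6.93711861e-07]), 'tool_pos': array([ 0.23849062, -0.57709154,  0.23015989]), 'tool_rot': array([-9.47361380e-04,  9.80876444e-01,  1.94629130e-01, -7.16263975e-05]), 'contact_force': array([1.38885229, 0.566912  , 0.10424697]), 'ft_torque': array([ 0.0220236 , -0.00969077, -0.05106685]), 'grasp_force': 0.0, 'gripper_width': 0.9990653270581247}
```

View pics/scene0.png

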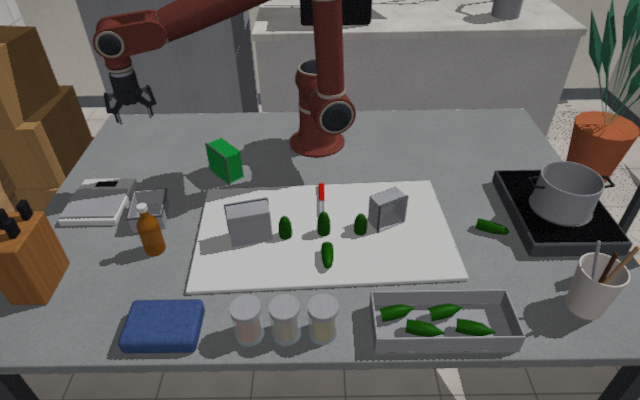

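View pics/side0.png

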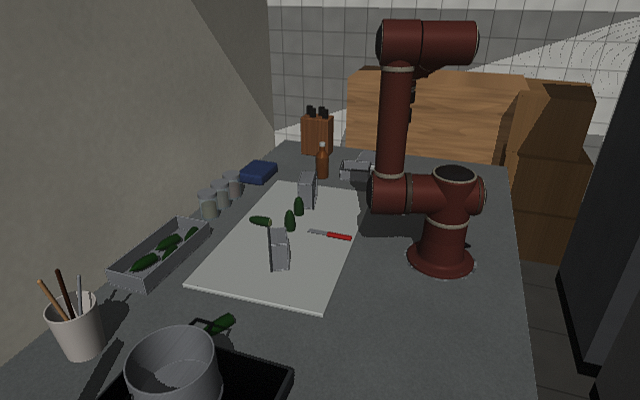

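The scene view shows these tub candidates: a steel tub at (248,222), wider and probably tub_large; a steel tub at (388,208), probably tub_small; a green look-alike at (224,160); and the spare tub at (148,205). In the side view the two lying tubs are at (307,190) and (279,248). Next I'll take a close crop and measure.

```bash
python3 - <<'E'
from h import *
S={n:dict(np.load(n+"0.npz")) for n in("scene","side")}
a=S["scene"]["color"][175:265,190:440];b=S["side"]["color"][165:280,240:360]
a=cv2.resize(a,(800,288),interpolation=2);b=cv2.resize(b,(313,300),interpolation=2)
o=np.zeros((595,800,3),np.uint8);o[:288]=a;o[290:590,:313]=b
cv2.imwrite("pics/crop0.png",o[...,::-1])
P=np.concatenate([cloud(S[n]).reshape(-1,3) for n in S]);src=np.repeat([0,1],256000)
C=np.concatenate([S[n]["color"].reshape(-1,3) for n in S]).astype(int)
ok=(P[:,0]>.3)&(P[:,0]<.95)&(abs(P[:,1])<.45)&(P[:,2]<.3)&(P[:,2]>-.02)
# board
w=ok&(C.min(1)>150)&(abs(P[:,2]-.015)<.006)
print("board z",[np.median(P[w&(src==s),2]) for s in(0,1)],cv2.minAreaRect(P[w][:,:2].astype(np.float32)))
m=ok&(P[:,2]>.024)
# blobs on xy grid
g=np.zeros((340,460),np.uint8);ij=((P[m][:,:2]-[.28,-.46])/.002).astype(int)
g[ij[:,0],ij[:,1]]=1
n,L,st,ce=cv2.connectedComponentsWithStats(cv2.morphologyEx(g,cv2.MORPH_CLOSE,np.ones((5,5))))
lab=L[ij[:,0],ij[:,1]];Q=P[m];D=C[m];s=src[m]
for k in range(1,n):
    q=Q[lab==k]
    if len(q)<40: continue
    r=cv2.minAreaRect(q[:,:2].astype(np.float32))
    print(k,len(q),"xy",np.round(q[:,:2].min(0),3),np.round(q[:,:2].max(0),3),"ztop",[np.round(np.percentile(q[s[lab==k]==t,2],98),3) if (s[lab==k]==t).sum()>9 else None for t in(0,1)],"rgb",np.median(D[lab==k],0),"rect",np.round(r[0],3),np.round(r[1],3),round(r[2],1))
# top-faces
    t=q[q[:,2]>np.percentile(q[:,2],98)-.006]
    print("   top",np.round(cv2.minAreaRect(t[:,:2].astype(np.float32))[0],3),np.round(cv2.boxPoints(cv2.minAreaRect(t[:,:2].astype(np.float32))),3).tolist())
E
```

```text
board z [np.float64(0.015338082158628127), np.float64(0.014692512405913483)] ((0.5152785778045654, 0.018783926963806152), (0.4374407231807709, 0.7592678666114807), 2.3497750759124756)
1 297 xy [ 0.3   -0.001] [0.46  0.026] ztop [np.float64(0.033), np.float64(0.034)] rgb [134.  34.  33.] rect [0.38  0.012] [0.025 0.16 ] 87.6
   top [0.377 0.012] [[0.30000001192092896, 0.0010000000474974513], [0.453000009059906, -0.0020000000949949026], [0.45399999618530273, 0.02199999988079071], [0.3009999990463257, 0.026000000536441803]]
2 1855 xy [0.434 0.153] [0.538 0.271] ztop [np.float64(0.12), np.float64(0.12)] rgb [93. 95. 97.] rect [0.485 0.212] [0.066 0.107] 28.1
   top [0.487 0.21 ] [[0.4339999854564667, 0.2409999966621399], [0.4830000102519989, 0.14900000393390656], [0.5389999747276306, 0.18000000715255737], [0.49000000953674316, 0.2709999978542328]]
3 2395 xy [ 0.494 -0.271] [ 0.59  -0.131] ztop [np.float64(0.129), np.float64(0.132)] rgb [92. 93. 96.] rect [ 0.543 -0.195] [0.074 0.139] 14.2
   top [ 0.543 -0.198] [[0.49399998784065247, -0.14399999380111694], [0.5239999890327454, -0.2689999
[... 3754 characters left out ...]
0.843999981880188, -0.03400000184774399]]
16 643 xy [0.852 0.208] [0.901 0.299] ztop [np.float64(0.045), np.float64(0.046)] rgb [21. 61. 15.] rect [0.88  0.254] [0.094 0.04 ] 76.2
   top [0.879 0.243] [[0.8579999804496765, 0.210999995470047], [0.8830000162124634, 0.20499999821186066], [0.8999999761581421, 0.2759999930858612], [0.8740000128746033, 0.28200000524520874]]
17 685 xy [0.854 0.328] [0.901 0.422] ztop [np.float64(0.045), np.float64(0.046)] rgb [20. 56. 14.] rect [0.881 0.375] [0.097 0.038] 75.4
   top [0.879 0.363] [[0.8610000014305115, 0.33000001311302185], [0.890999972820282, 0.3269999921321869], [0.8980000019073486, 0.39500001072883606], [0.8679999709129333, 0.39800000190734863]]
```

View pics/crop0.png

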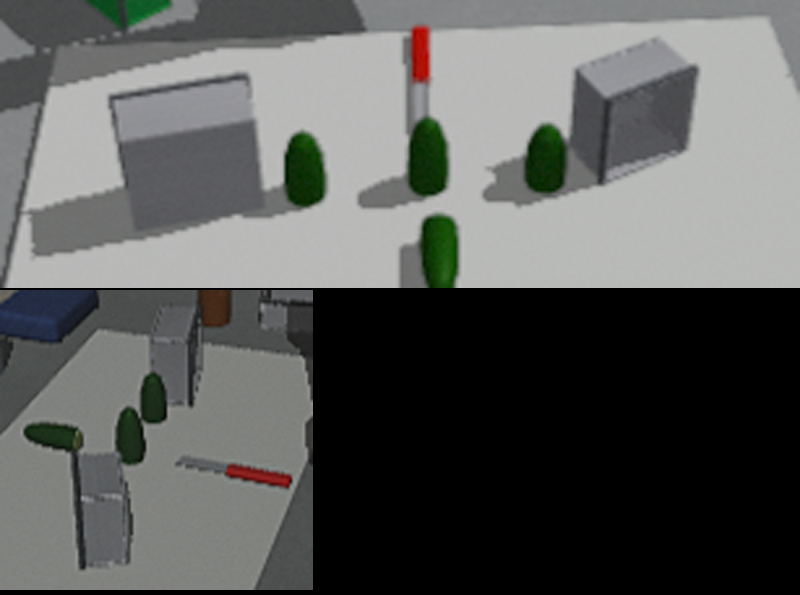

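The crop shows the large tub on the left with its dark mouth rim on the robot side, so it tips away from the robot. The small tub on the right has its mouth towards the scene camera, so it tips towards the robot. I'll refine both yaws from the vertical faces.

```bash
cat >> h.py <<'E'
def fit(P,c,top,a0,ext,w=.09):
    """peaks of face histograms along tub x and y (angles near a0 deg)"""
    d=P[:,:2]-c; q=P[(np.hypot(*d.T)<w)&(P[:,2]>.03)&(P[:,2]<top+.008)]
    for nm,off in(("x",0),("y",90)):
        best=[]
        for a in np.arange(a0-8,a0+8.1,.5):
            r=np.deg2rad(a+off);p=(q[:,:2]-c)@[np.cos(r),np.sin(r)]
            v=q[:,2]<top-.012
            h,e=np.histogram(p[v],np.arange(-.1,.1,.002));k=h.argmax()
            best.append((h[k],a,round(e[k]+.001,3)))
        print(nm,sorted(best)[::-1][:4])
    r=np.deg2rad(a0);t=q[abs(q[:,2]-top)<.004]
    for rr in(r,r+np.pi/2):
        p=(t[:,:2]-c)@[np.cos(rr),np.sin(rr)];print("  top extent",np.round(np.percentile(p,[1,3,50,97,99]),4),len(t))
E
python3 - <<'E'
from h import *
for n in("scene","side"):
    P=cloud(dict(np.load(n+"0.npz"))).reshape(-1,3);P=P[~np.isnan(P[:,0])]
    print(n,"large");fit(P,np.array([.543,-.198]),.125,13.5,None)
    print(n,"small");fit(P,np.array([.487,.210]),.115,28.5,None,.07)
    g=cloud(dict(np.load(n+"0.npz")));C=dict(np.load(n+"0.npz"))["color"].astype(int)
    k=(C[...,1]>90)&(C[...,0]<40)&(abs(g[...,0]-.3)<.3)&(g[...,1]<-.1)
    if k.sum()>20: print("green",np.nanmin(g[k],0),np.nanmax(g[k],0))
E
```

```text
scene large
x [(np.int64(351), np.float64(13.5), np.float64(0.031)), (np.int64(348), np.float64(14.0), np.float64(0.031)), (np.int64(345), np.float64(13.0), np.float64(0.031)), (np.int64(340), np.float64(14.5), np.float64(0.031))]
y [(np.int64(33), np.float64(20.5), np.float64(-0.059)), (np.int64(32), np.float64(20.0), np.float64(-0.059)), (np.int64(31), np.float64(17.0), np.float64(-0.061)), (np.int64(30), np.float64(21.0), np.float64(-0.059))]
  top extent [-0.0322 -0.0304  0.0012  0.0324  0.0334] 666
  top extent [-0.0599 -0.0574 -0.0025  0.0566  0.0586] 666
scene small
x [(np.int64(44), np.float64(27.5), np.float64(0.027)), (np.int64(41), np.float64(27.0), np.float64(0.027)), (np.int64(40), np.float64(28.0), np.float64(0.027)), (np.int64(38), np.float64(26.5), np.float64(0.027))]
y [(np.int64(106), np.float64(27.5), np.float64(-0.045)), (np.int64(105), np.float64(29.0), np.float64(-0.045)), (np.int64(105), np.float64(27.0), np.float64(-0.045)), (np.int64(104), np.float64(28.0), np.float64(-0.045))]
  top extent [-0.0322 -0.0302 -0.001   0.0283  0.0297] 412
  top extent [-0.0483 -
[... 544 characters left out ...]
p.float64(0.059))]
  top extent [-0.034  -0.0297  0.0007  0.0289  0.03  ] 175
  top extent [-0.0596 -0.0572  0.0092  0.0601  0.0609] 175
side small
x [(np.int64(18), np.float64(36.0), np.float64(0.033)), (np.int64(18), np.float64(22.5), np.float64(0.015)), (np.int64(18), np.float64(22.0), np.float64(0.015)), (np.int64(17), np.float64(34.5), np.float64(-0.009))]
y [(np.int64(131), np.float64(29.5), np.float64(0.047)), (np.int64(131), np.float64(29.0), np.float64(0.047)), (np.int64(131), np.float64(28.5), np.float64(0.047)), (np.int64(129), np.float64(30.0), np.float64(0.047))]
  top extent [-0.0315 -0.0304 -0.0037  0.0227  0.0275] 299
  top extent [-0.0471 -0.0439  0.0074  0.0484  0.0501] 299
```

Emit:
arm_command:
  rows:
    - [40,[0.05,0.07,0.03],[0,0,0]]
    - [40,[0.12,0.18,0.08],[0,0,-0.03]]
    - [40,[0.2,0.3,0.1],[0,0,-0.06]]
    - [40,[0.29,0.43,0.1],[0,0,-0.099]]
    - [40,[0.38,0.56,0.1],[0,0,-0.099]]
    - [40,[0.46,0.68,0.1],[0,0,-0.099]]
    - [40,[0.54,0.8,0.1],[0,0,-0.099]]
    - [40,[0.62,0.92,0.1],[0,0,-0.099]]
    - [40,[0.67,1.0,0.1],[0,0,-0.099]]
    - [40,[0.67,1.0,0.1],[0,0,-0.099]]

```text
time: 0.93
tool_pos: [0.4419, -0.2726, 0.2609]
tool_rot: [-0.001, 0.993, 0.121, 0.001]
contact_force: [1.5, -0.1, 0.4]
gripper_width: 0.466
grasp_force: 0.0
```

Emit:
arm_command:
  rows:
    - [40,[0.08,0.11,0],[0,0,0]]
    - [40,[0.15,0.2,0],[0,0,0]]
    - [40,[0.15,0.21,0],[0,0,0]]
    - [40,[0.15,0.21,-0.06],[0,0,0]]
    - [40,[0.15,0.21,-0.15],[0,0,0]]
    - [40,[0.15,0.21,-0.25],[0,0,0]]
    - [40,[0.15,0.21,-0.34],[0,0,0]]
    - [40,[0.15,0.21,-0.42],[0,0,0]]
    - [40,[0.15,0.21,-0.48],[0,0,0]]
    - [40,[0.15,0.21,-0.51],[0,0,0]]
    - [40,[0.15,0.21,-0.51],[0,0,0]]
    - [40,[0.15,0.21,-0.51],[0,0,0]]

```text
time: 1.93
tool_pos: [0.4845, -0.215, 0.1084]
tool_rot: [-0.0, 0.993, 0.118, -0.0]
contact_force: [0.5, -0.4, -0.0]
gripper_width: 0.473
grasp_force: 0.0
```

```bash
python3 - <<'E'
from h import *
s=monitor.state();print(s["tool_pos"],s["contact_force"])
a=vision.grab_frame("side")["color"][155:235,260:400];b=vision.grab_frame("scene")["color"][150:260,190:320]
cv2.imwrite("pics/p1.png",np.vstack([cv2.resize(a,(520,297),interpolation=2),cv2.resize(b,(520,300))])[...,::-1])
E
```

```text
[ 0.48448672 -0.21504691  0.10840554] [ 0.48704577 -0.36048233 -0.02603828]
```

View pics/p1.png

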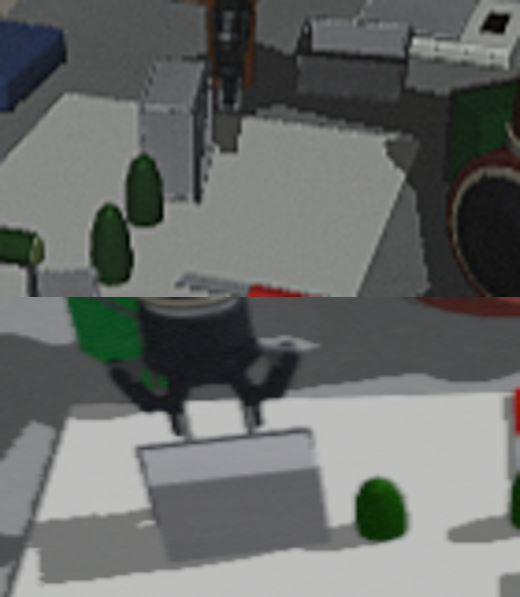

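Emit:
arm_command:
  rows:
    - [40,[0.016,0.004,-0.01],[0,0,0]]
    - [40,[0.032,0.008,-0.02],[0,0,0]]
    - [40,[0.045,0.011,-0.02],[0,0,0]]
    - [40,[0.055,0.013,-0.02],[0,0,0]]
    - [40,[0.065,0.016,-0.017],[0,0,0]]
    - [40,[0.075,0.018,-0.012],[0,0,0]]
    - [40,[0.085,0.021,-0.006],[0,0,0]]
    - [40,[0.097,0.024,0.0],[0,0,0]]
    - [40,[0.11,0.027,0.006],[0,0,0]]
    - [40,[0.123,0.03,0.011],[0,0,0]]
    - [40,[0.136,0.033,0.016],[0,0,0]]
    - [40,[0.15,0.036,0.02],[0,0,0]]

```text
time: 3.03
tool_pos: [0.5302, -0.2037, 0.1146]
tool_rot: [0.0, 0.993, 0.118, 0.0]
contact_force: [1.1, 0.1, 0.2]
gripper_width: 0.471
grasp_force: 0.0
```

```bash
python3 - <<'E'
from h import *
s=monitor.state();print(s["tool_pos"],s["contact_force"])
a=vision.grab_frame("side")["color"][155:235,260:400];b=vision.grab_frame("scene")["color"][150:260,190:320]
cv2.imwrite("pics/p2.png",np.vstack([cv2.resize(a,(520,297),interpolation=2),cv2.resize(b,(520,300))])[...,::-1])
E
```

```text
[ 0.53016767 -0.20374321  0.11459178] [1.11678294 0.13567945 0.15866773]
```

View pics/p2.png

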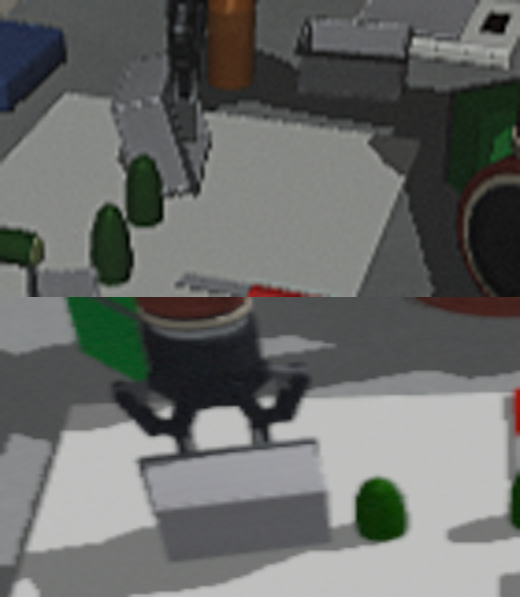

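Emit:
arm_command:
  rows:
    - [40,[0.012,0.003,0.005],[0,0,0]]
    - [40,[0.024,0.006,0.01],[0,0,0]]
    - [40,[0.036,0.009,0.014],[0,0,0]]
    - [40,[0.048,0.012,0.018],[0,0,0]]
    - [40,[0.06,0.015,0.022],[0,0,0]]
    - [40,[0.072,0.018,0.025],[0,0,0]]
    - [40,[0.084,0.021,0.028],[0,0,0]]
    - [40,[0.084,0.021,0.03],[0,0,0]]
    - [40,[0.084,0.021,0.06],[0,0,0]]
    - [40,[0.084,0.021,0.12],[0,0,0]]
    - [40,[0.084,0.021,0.2],[0,0,0]]
    - [40,[0.084,0.021,0.3],[0,0,0]]

```text
time: 4.13
tool_pos: [0.5535, -0.197, 0.2036]
tool_rot: [-0.001, 0.993, 0.118, -0.002]
contact_force: [0.9, -1.0, -0.5]
gripper_width: 0.469
grasp_force: 0.0
```

```bash
python3 - <<'E'
from h import *
s=monitor.state();print(s["tool_pos"],s["contact_force"])
F=vision.grab_frame("scene");a=vision.grab_frame("side")["color"][155:265,240:400];b=F["color"][150:260,190:320]
cv2.imwrite("pics/p3.png",np.vstack([cv2.resize(a,(436,300),interpolation=2),cv2.resize(b,(436,290))])[...,::-1])
P=cloud(F).reshape(-1,3);q=P[(abs(P[:,0]-.62)<.12)&(abs(P[:,1]+.19)<.09)&(P[:,2]>.07)&(P[:,2]<.13)]
print(len(q),np.percentile(q[:,2],[5,50,95]),cv2.minAreaRect(q[:,:2].astype(np.float32)))
E
```

```text
[ 0.5535171  -0.1969697   0.20358715] [ 0.8505572  -1.03744695 -0.4676113 ]
504 [0.07165324 0.07860237 0.08245959] ((0.6192207932472229, -0.16360990703105927), (0.13537971675395966, 0.1588999629020691), 13.477079391479492)
```

View pics/p3.png

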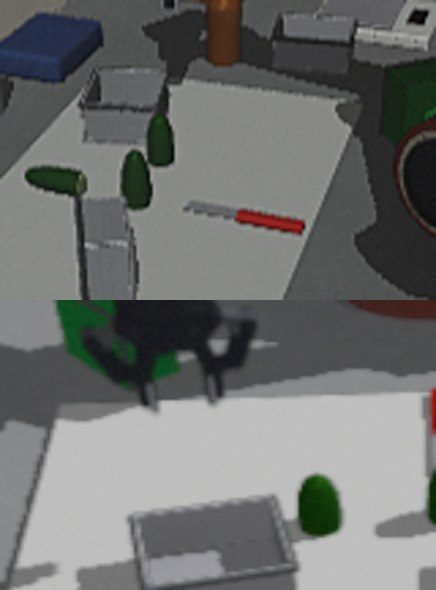

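The large tub stands with its mouth up. Now I'll cross above the peppers to the far side of the small tub.

Emit:
arm_command:
  rows:
    - [40,[0,0,0.08],[0,0,0]]
    - [40,[0,0.08,0.15],[0,0,0.03]]
    - [40,[0,0.19,0.16],[0,0,0.06]]
    - [40,[0,0.31,0.16],[0,0,0.09]]
    - [40,[0,0.43,0.16],[0,0,0.12]]
    - [40,[0,0.55,0.16],[0,0,0.162]]
    - [40,[0,0.67,0.16],[0,0,0.162]]
    - [40,[0,0.79,0.16],[0,0,0.162]]
    - [40,[0,0.9,0.16],[0,0,0.162]]
    - [40,[0,0.97,0.16],[0,0,0.162]]
    - [40,[0,1.0,0.16],[0,0,0.162]]
    - [40,[0,1.0,0.16],[0,0,0.162]]

```text
time: 5.23
tool_pos: [0.5545, 0.1039, 0.2522]
tool_rot: [-0.0, 0.97, 0.244, -0.0]
contact_force: [0.9, 0.2, 0.1]
gripper_width: 0.468
grasp_force: 0.0
```

Emit:
arm_command:
  rows:
    - [40,[-0.01,0.09,0],[0,0,0]]
    - [40,[-0.02,0.21,0],[0,0,0]]
    - [40,[-0.03,0.33,0],[0,0,0]]
    - [40,[-0.048,0.42,0],[0,0,0]]
    - [40,[-0.048,0.449,0],[0,0,0]]
    - [40,[-0.048,0.449,-0.06],[0,0,0]]
    - [40,[-0.048,0.449,-0.16],[0,0,0]]
    - [40,[-0.048,0.449,-0.26],[0,0,0]]
    - [40,[-0.048,0.449,-0.36],[0,0,0]]
    - [40,[-0.048,0.449,-0.45],[0,0,0]]
    - [40,[-0.048,0.449,-0.51],[0,0,0]]
    - [40,[-0.048,0.449,-0.53],[0,0,0]]

```text
time: 6.23
tool_pos: [0.5385, 0.2344, 0.089]
tool_rot: [0.001, 0.97, 0.242, -0.004]
contact_force: [-0.1, -0.3, -0.2]
gripper_width: 0.468
grasp_force: 0.0
```

```bash
python3 - <<'E'
from h import *
s=monitor.state();print(s["tool_pos"],s["contact_force"])
a=vision.grab_frame("side")["color"][165:285,220:360];b=vision.grab_frame("scene")["color"][150:260,310:440]
cv2.imwrite("pics/p4.png",np.vstack([cv2.resize(a,(350,300),interpolation=2),cv2.resize(b,(350,296))])[...,::-1])
E
```

```text
[0.53851222 0.23438466 0.08895844] [-0.13473001 -0.25714163 -0.23269222]
```

View pics/p4.png

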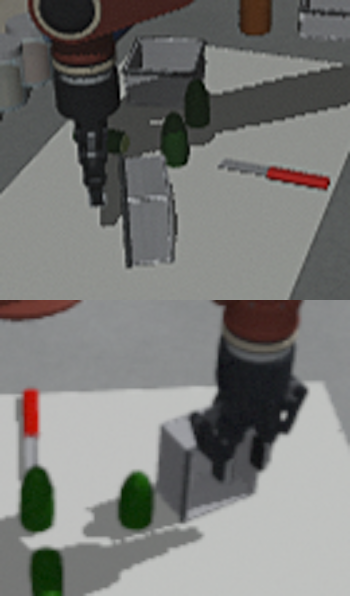

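Emit:
arm_command:
  rows:
    - [40,[-0.012,-0.004,0],[0,0,0]]
    - [40,[-0.026,-0.01,0],[0,0,0]]
    - [40,[-0.038,-0.016,0],[0,0,0]]
    - [40,[-0.047,-0.022,0],[0,0,0]]
    - [40,[-0.056,-0.027,0.003],[0,0,0]]
    - [40,[-0.065,-0.032,0.009],[0,0,0]]
    - [40,[-0.076,-0.038,0.015],[0,0,0]]
    - [40,[-0.088,-0.044,0.021],[0,0,0]]
    - [40,[-0.1,-0.05,0.027],[0,0,0]]
    - [40,[-0.111,-0.057,0.032],[0,0,0]]
    - [40,[-0.122,-0.063,0.036],[0,0,0]]
    - [40,[-0.132,-0.068,0.04],[0,0,0]]

```text
time: 7.33
tool_pos: [0.5004, 0.2165, 0.1054]
tool_rot: [0.0, 0.97, 0.243, -0.0]
contact_force: [0.2, -0.2, 0.0]
gripper_width: 0.471
grasp_force: 0.1
```

```bash
python3 - <<'E'
from h import *
s=monitor.state();print(s["tool_pos"],s["contact_force"])
a=vision.grab_frame("side")["color"][165:285,220:360];b=vision.grab_frame("scene")["color"][150:260,310:440]
cv2.imwrite("pics/p5.png",np.vstack([cv2.resize(a,(350,300),interpolation=2),cv2.resize(b,(350,296))])[...,::-1])
E
```

```text
[0.50039626 0.21650505 0.1053531 ] [ 0.16689813 -0.24816955  0.03862366]
```

View pics/p5.png

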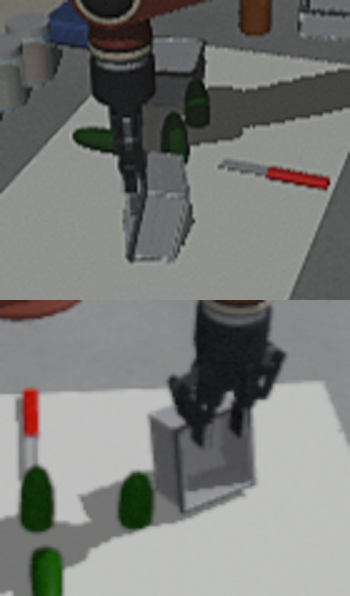

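Emit:
arm_command:
  rows:
    - [40,[-0.011,-0.006,0.003],[0,0,0]]
    - [40,[-0.022,-0.012,0.006],[0,0,0]]
    - [40,[-0.033,-0.018,0.009],[0,0,0]]
    - [40,[-0.044,-0.024,0.011],[0,0,0]]
    - [40,[-0.055,-0.03,0.013],[0,0,0]]
    - [40,[-0.066,-0.035,0.015],[0,0,0]]
    - [40,[-0.077,-0.041,0.017],[0,0,0]]
    - [40,[-0.077,-0.041,0.018],[0,0,0]]
    - [40,[-0.077,-0.041,0.06],[0,0,0]]
    - [40,[-0.077,-0.041,0.12],[0,0,0]]
    - [40,[-0.077,-0.041,0.22],[0,0,0]]
    - [40,[-0.077,-0.041,0.34],[0,0,0]]

```text
time: 8.43
tool_pos: [0.4765, 0.2041, 0.207]
tool_rot: [0.0, 0.97, 0.243, -0.002]
contact_force: [0.4, 0.3, 0.4]
gripper_width: 0.467
grasp_force: 0.0
```

Emit:
arm_command:
  rows:
    - [40,[0,0,0.1],[0,0,0]]
    - [40,[0,0,0.2],[0,0,0]]
    - [40,[0,0,0.25],[0,0,0]]
    - [40,[0,0,0.25],[0,0,0]]
    - [40,[0,0,0.25],[0,0,0]]
    - [40,[0,0,0.25],[0,0,0]]

```text
time: 8.93
tool_pos: [0.4772, 0.2043, 0.2811]
tool_rot: [-0.0, 0.97, 0.243, -0.001]
contact_force: [0.5, -0.2, 0.1]
gripper_width: 0.468
grasp_force: 0.0
```

```bash
python3 - <<'E'
from h import *
s=monitor.state();print(s["tool_pos"],s["contact_force"],s["joint_vel"].round(3))
F=vision.grab_frame("scene");G=vision.grab_frame("side");a=G["color"][155:285,200:400];b=F["color"][140:290,180:470]
cv2.imwrite("pics/p6.png",np.vstack([cv2.resize(a,(560,300),interpolation=2),cv2.resize(b,(560,290))])[...,::-1])
for f in(F,G):
  P=cloud(f).reshape(-1,3)
  for c in((.63,-.177),(.417,.173)):
    q=P[(np.hypot(P[:,0]-c[0],P[:,1]-c[1])<.085)&(P[:,2]>.06)&(P[:,2]<.12)]
    q=q[abs(q[:,2]-np.median(q[:,2]))<.012]
    if len(q)<30: continue
    A=np.c_[q[:,:2]-c,np.ones(len(q))];t=q[:,2]>np.percentile(q[:,2],50)
    print(c,len(q),"plane",np.linalg.lstsq(A[t],q[t,2],rcond=None)[0].round(3),q[:,:2].min(0).round(3),q[:,:2].max(0).round(3))
E
```

```text
[0.47721397 0.20434832 0.28113935] [ 0.47818043 -0.15846054  0.07493235] [ 0.     0.013  0.025 -0.001  0.002  0.   ]
(0.63, -0.177) 612 plane [-0.001  0.     0.08 ] [ 0.56 -0.25] [ 0.7   -0.104]
(0.417, 0.173) 423 plane [-0.     0.003  0.075] [0.34  0.105] [0.481 0.242]
(0.63, -0.177) 275 plane [-0.009  0.002  0.081] [ 0.559 -0.252] [ 0.691 -0.103]
(0.417, 0.173) 385 plane [0.001 0.003 0.077] [0.34  0.103] [0.477 0.239]
```

View pics/p6.png

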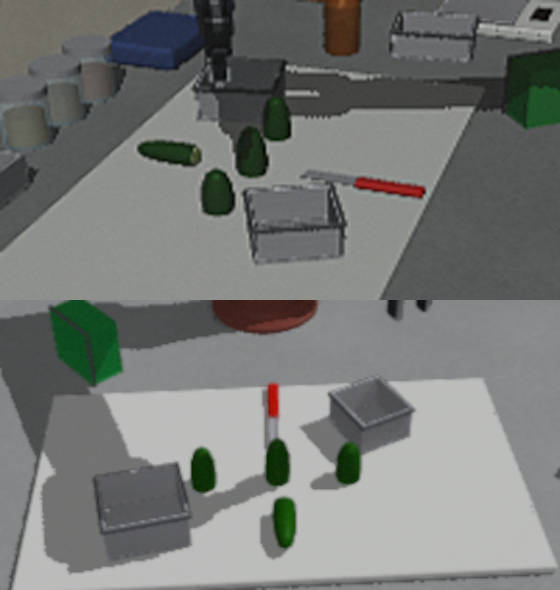

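Both tubs stand level with their mouths up. Their rims measure about 80 mm and 75–77 mm above the table, as they should. The peppers and corer are still in place and the arm is clear, so I'm handing the job in.

```bash
python3 -c "
from plant import manip;print(manip.job_done())"
```

```text
the job is handed in; nothing more can be done
None
```

Both tubs were tipped over their base edges and stand mouth-up on the board, the last pictures show nothing else disturbed, and the job was handed in at about 9 s; no verdict was returned.

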